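Lock the dye-pot hold-down bar with a ball-lock pin

ROBOT

A 7-joint arm with a two-finger parallel gripper is mounted at the origin on the work surface. World frame = base frame: x ahead of the robot, y to its left, z up, the work surface at z = 0. Lengths are in mm, angles in rad, forces in N, time in s.
With the tool pointing down it reaches from about 400 to 900 mm from the base axis. Payload 5.5 kg.
Tool frame: the origin (TCP) lies between the finger pads; the fingertips stand 19 mm ahead of it and the grasp point (between the pads) is the TCP; z points along the fingers, x is the direction in which the jaws open and shut, and the axes are right-handed (so a half turn about z gives the same grasp; the last joint's range is limited). The gripper opens to 85 mm and grips with 20 to 120 N. Pads are 22 mm wide; open, the fingers measure 114 mm over their backs; the gripper's body (76 mm by 85 mm) begins 54 mm behind the grasp point. The pads swing forward as they close: fully open they stand 13 mm farther back than shut.
Start: joints at [1.391, 0.501, -0.427, 1.55, 0.221, 1.138, -0.21], TCP at [278.537, -587.296, 250.31] pointing down, gripper open.
Joint ranges: [-2.88, 2.88], [-0.31, 2.03], [-1.54, 1.56], [0.2, 2.42], [-1.41, 4.55], [0.19, 2.02], [-2.57, 2.57]. Speed limits (rad/s): [2.57, 2.57, 3.14, 3.14, 3.14, 3.14, 3.14].

INTERFACE

Orientations are given as a rotation vector (axis times angle).
In Python, from workcell import env, vision, nets gives the robot as it stands.
- The arm moves only by the tool drive_tool, never from a script. Its argument "deltas" is text: rows parted by semicolons, each of 7 numbers parted by spaces: the shift along the tool's x, y, z in cm, then the turn, a rotation vector about the tool's x, y, z in degrees, then the gripper command: -1 is fully open, 1 is shut, values between are in proportion. In form: dx dy dz rx ry rz fingers; .... A call has 1 to 10 rows; each row is the pose to reach, as a shift and turn from the pose measured when the call began, along the tool's axes at that moment; what a row does not reach only later rows make up. A row lasts 1/8 s, in which the tool goes at most 62.5 mm and 10.7 degrees, less where a joint would pass 70% of its speed; a pose out of reach is approached as far as the arm can. A call with a gripper value outside its range is refused whole. The fingers move at their own pace and stop on an object; the grip force is fixed at half the most. Time passes only in rows, so rows that repeat a pose let the fingers close. It gives the time, the measured TCP pose, the force and the opening at its end, in the units of the state.
- env.sense(): the state, without advancing time (a new reading comes with each control period).
- vision.camera(name): name is "side" or "top"; returns a dict with "img" (480x640x3 uint8, red, green, blue), "depth" (480x640 float32, mm along the optical axis (not along the pixel's ray), 0 where there is no reading), "K" (3x3 intrinsics, pixels), "world_from_camera" (4x4, takes a point from camera to world coordinates). Camera axes: x right, y down, z forward; pixel columns grow to the right and rows downward; lengths in mm; the calibration is good to about 2 mm. A picture is of the moment at which its call begins.
- env.close_job(): hands the job in, once; it reports no verdict.
Trained networks look in a picture, given as the dict that the camera call returned (one of the last four; its "shot" number tells which), for a name from the list of things; names that differ only in an ending like _2 or _b are one class to them, and where a whole thing is asked for, a point or a joint stands for the part that bears it (a point fixed in the world has none). Each returns a list of dicts, best first, with "score" (0 to 1); they miss things now and then, are a little off and sometimes report something else, mostly with a low value. They report only what shows in the picture. A call takes as long as a camera call. They do not tell look-alikes from the thing itself.
- nets.search_frame(picture, thing): "rect" ([centre column, centre row, width, height] in pixels, round what is visible of it).
- nets.cut_out(picture, thing): "mask" (480x640 bool, what is visible of it) and "rect" ([centre column, centre row, width, height] in pixels, round what is visible of it).
- nets.spot_point(picture, thing): "uv" ([column, row] in pixels: a listed point, or the origin of a listed thing).
The state is a dict: "time_s": time; "qpos": joint angles; "joint_velocities": joint speeds; "effort": joint torques, N m; "tcp_pos": TCP position; "eef_rot": TCP orientation; "wrist_force": force on the tool from outside, world axes, zero at the start; "torque": the same for the moment, N m; "width": finger opening in mm.
Only numpy, scipy, OpenCV 4.12 (cv2) and the standard library are available. Lean on these libraries where they do the work, as an engineer would, in place of code of your own. Each camera call takes 0.05 s, during which the arm holds its last target. There are 200 camera calls.

TASK

Close the hold-down bar fully onto the dye pots in the carrier, then take the ball-lock pin from the pipette rest, squeeze its thumb button in, push the pin fully home through both lugs of the clevis and the bar's eye between them, and let go so that the button springs out and the pin locks. The clevis head is not always clamped in the same place along the carrier, so feel or look for its hole. Be gentle: never ram or force the pin, the bar or the carrier, and leave the glassware and the other things on the bench where they are.

Things in the scene. Friction and masses are not known exactly. Their poses are not given: they have to be found in the camera images.
- clevis (a point): Nominal place of the clevis hole, 135 mm above the bench. x: level, to the bar's hinge 220 mm away; y: level, axis of the holes; z up. The two lugs (34 mm wide, 10 mm thick, tops 16 mm above the hole, outer faces at y = +-16.5 mm, 13 mm apart, holes 13.2 mm wide) are one head clamped up to 9 mm either way along x from here; where is not measured: find it by feel or sight. Height and y are as given
- carrier: The pot carrier, a steel stand fixed to the bench; origin on the bench under the nominal clevis hole, axes as at point clevis. On its base plate (80 mm wide): a post with the clevis head, then three steel pots in a row 55, 110 and 165 mm along x, lid tops 118 mm high, then the hinge post. The pin may go in from either side of the clevis; its +y side faces the pipette rest
- bar (a joint): Angle (rad) of the hold-down bar: 0 = fully closed, level, its rubber pads on the pot lids (hard stop); positive = free end raised. It starts at 0.25 to 0.5 and stays where left (stiff hinge, under 4 N at the free end)
- bar_push (a point): On the middle of the bar's upper face, 150 mm from the hinge axis. The bar is an aluminium flat, 26 mm wide, 10 mm thick, hinged at the height of the clevis hole; closed, this point is 5 mm higher than that hole and 70 mm from it. A 30 mm high guide begins 22 mm further out; it carries the sprung eye plate that drops between the lugs
- pin_handle (a point): Middle of the ball-lock pin's grip, on its axis; x along the axis to the nose (z may be turned about it). Along x from here: round black handle, 44 mm in diameter, from -7 to +9 mm; behind it a round thumb button, 32 mm in diameter, its end at -14 mm out, -9 mm pressed; before it a neck, 12 mm thick, to +41 mm. Lies level, axis 40 mm above the bench, in one of two slots 50 mm apart
- pin: The same pin (0.1 to 0.15 kg), origin on its axis at the shoulder, the front face of a 4 mm collar 21 mm in diameter, 45 mm before pin_handle; x to the nose. Shank 12 mm in diameter to +42 mm, nose tapering to 8 mm at +49 mm. Two balls stand out 3 mm from the shank, from +34.5 to +39.5 mm; they draw in only while the button is pressed and enter no hole otherwise
- pin_mid (a point): Point on the pin's axis 61.5 mm from pin_handle towards the nose. Home, its collar against a lug, this point is half-way between the lugs and the balls are 1.5 mm behind the far lug. The bar's eye (10 mm thick, slot 32 mm along x, 13.2 mm high) is sprung and sits 1.5 mm above the lug holes: the pin's nose must wedge it down into line against about 8 N, before the collar stops it
- button (a joint): Travel of the thumb button (m): 0 = out (balls out, locked), 0.005 = in (balls drawn in); about 8 N. It is pressed, and the pin held, by squeezing along the axis: one finger on the front face of the handle above the neck, the other on the button, both reaching down to 7 to 10 mm above the axis
- flask_a: Stoppered conical flask, 82 mm across its foot, 134 mm tall, to be left alone; origin under its centre
- flask_b: Smaller stoppered conical flask, 74 mm across, 121 mm tall, to be left alone; origin under its centre
- flask_c: Stoppered conical flask, 82 mm across, 134 mm tall, to be left alone; origin under its centre
- spare_pot: Spare steel dye pot, 47 mm across, 110 mm tall, to be left alone; origin under its centre
- stopper: Loose black rubber stopper, 32 mm across, 28 mm tall, to be left alone; origin under its centre
- dish: Small white dish, 64 mm across, 22 mm tall, to be left alone; origin under its centre
- beaker: Small glass beaker, 60 mm across, 75 mm tall, to be left alone; origin under its centre
- rod: Glass stirring rod, 8 mm in diameter, 160 mm long, lying in the other slot of the pipette rest, to be left there; origin at its middle, x axis along it
There are look-alikes about, which are no part of the job. What is shaped like the pin but pink or purple is not meant.

How it is judged (in metres and radians):
On the way, in this order (a step that is already met when the one before it is completed fails the run):
1. the hold-down bar is closed onto the pot lids (value of joint bar below 0.02 rad), for 0.2 s.
2. the pin is pushed through lugs and eye with its thumb button held in (value of joint button above 0.0035 m and y of pin_mid in the frame of carrier between -0.005 and 0.005 m and z of pin_mid in the frame of carrier between 0.13 and 0.14 m and x of pin_mid in the frame of carrier between -0.013 and 0.013 m and angle between the x axis of pin and the y axis of carrier, either way round below 0.12 rad), for 0.1 s.
At the end, for the whole second after the job is handed in: Pin home through both lugs and the eye: pin_mid within 3 mm of the clevis' mid-plane (y), 3.5 mm in height and 13 mm along x; axes within 0.08 rad; button sprung out (under 1.2 mm in); bar down (under 0.012 rad); pin let go and at rest (y of pin_mid in the frame of carrier between -0.003 and 0.003 m and z of pin_mid in the frame of carrier between 0.1315 and 0.1385 m and x of pin_mid in the frame of carrier between -0.013 and 0.013 m and angle between the x axis of pin and the y axis of carrier, either way round below 0.08 rad and value of joint button below 0.0012 m and value of joint bar below 0.012 rad and linear speed of pin below 0.01 m/s); the robot touches nothing.
It fails at once if the pin is rammed or forced: it presses on the carrier or bar with more than 35 N (contact force between pin and carrier above 35 N).
It fails at once if the robot presses on the carrier or the bar with more than 35 N (contact force between any of the fingers, the arm and carrier above 35 N).
It fails at once if a bystander is moved more than 30 mm or tipped over (distance of any of flask_a, flask_b, flask_c, spare_pot, stopper, dish, beaker, rod from where it was at the start of the episode above 0.03 m or angle between any of flask_a, flask_b, flask_c, spare_pot, beaker's own z axis and vertical above 0.5 rad).
It also fails if it takes over 61 s, if anything falls off the work surface, if the arm or the gripper's body presses on something with over 40 N, if the wrist force passes 120 N, or if a joint passes its speed limit or range.

## Working session

There is one attempt and no reset: what is moved stays moved. The work goes in short steps, Python scripts to look and compute and a tool call to move; the robot and the scene stay as the last step left them, time stands still between calls to the robot, and variables do not carry over. Pictures are saved under pics/ and viewed, about 8 in all and at most 12, crops included, and the job is handed in when it is done.

Besides the shell and the picture viewer there is one more tool, called as name(argument=value, ...) on one line, values as JSON. drive_tool: Moves the arm, as the interface text tells. Its arguments: {"type":"object","properties":{"deltas":{"type":"string"}},"required":["deltas"]}

```bash
mkdir -p pics; ls; cat > h.py <<'E'
import numpy as np, cv2
from workcell import env, vision, nets
from scipy.spatial.transform import Rotation as R
def world(c,u,v,d=None):
    if d is None: d=c["depth"][int(round(v)),int(round(u))]
    p=np.linalg.inv(c["K"])@np.array([u,v,1.])*d
    return (c["world_from_camera"]@np.append(p,1))[:3]
def onz(c,u,v,z):
    M=c["world_from_camera"];r=M[:3,:3]@np.linalg.inv(c["K"])@np.array([u,v,1.]);o=M[:3,3]
    return o+r*(z-o[2])/r[2]
def proj(c,p):
    q=np.linalg.inv(c["world_from_camera"])@np.append(p,1);q=c["K"]@q[:3];return q[:2]/q[2]
def save(c,n): cv2.imwrite("pics/"+n,c["img"][...,::-1])
E
python3 - <<'E'
from h import *
for n in("top","side"):
    c=vision.camera(n);save(c,n+"0.png");print(n,c["world_from_camera"].round(2).tolist(),c["K"].round(1).tolist())
    for t in("pin_handle","pin","pin_mid","clevis","bar_push","rod","carrier"):
        for r in nets.spot_point(c,t)[:3]:
            u,v=r["uv"];print(t,round(r["score"],2),np.round(r["uv"]),world(c,u,v).round())
s=env.sense();print({k:np.round(v,3) for k,v in s.items()})
E
```

```text
pics
top [[-0.02, -0.98, 0.18, 386.83], [-1.0, 0.03, 0.02, 28.57], [-0.02, -0.18, -0.98, 1077.53], [0.0, 0.0, 0.0, 1.0]] [[433.5, 0.0, 327.2], [0.0, 433.5, 245.3], [0.0, 0.0, 1.0]]
pin_handle 0.92 [254. 336.] [366. 223.  45.]
pin_handle 0.9 [305. 251.] [564. 101.  44.]
pin_handle 0.84 [194. 225.] [639. 378.  33.]
pin 0.8 [272. 331.] [375. 187.  -2.]
pin 0.77 [318. 269.] [522.  71.  20.]
pin 0.74 [238. 256.] [555. 262.  45.]
pin_mid 0.76 [276. 323.] [393. 176.  16.]
pin_mid 0.75 [245. 255.] [557. 247.  44.]
pin_mid 0.73 [172. 233.] [623. 435.  18.]
clevis 0.55 [416. 257.] [ 531. -152.  118.]
bar_push 0.73 [412. 207.] [ 622. -134.  205.]
rod 0.61 [244. 277.] [505. 249.  38.]
side [[-0.98, -0.14, 0.17, 382.39], [-0.21, 0.66, -0.72, 741.5], [-0.01, -0.74, -0.67, 791.95], [0.0, 0.0, 0.0, 1.0]] [[446.4, 0.0, 305.7], [0.0, 446.4, 240.5], [0.0, 0.0, 1.0]]
pin_handle 0.69 [376. 359.] [361. 240.  42.]
pin_handle 0.68 [216. 291.] [731. 134.  34.]
pin_handle 0.67 [290. 292.] [564. 105.  40.]
pin 0.93 [275. 350.] [556. 266.  50.]
pin 0.75 [308. 285.] [537.  43.  -1.]
pin 0.68 [212. 430.] [627. 43
[... 166 characters left out ...]
139.  129.]
clevis 0.6 [360. 193.] [ 461. -315.   27.]
bar_push 0.69 [291. 169.] [ 614. -120.  213.]
rod 0.74 [300. 357.] [506. 265.  41.]
carrier 0.87 [328. 233.] [ 521. -132.   18.]
{'time_s': np.float64(0.8), 'qpos': array([ 1.391,  0.501, -0.427,  1.55 ,  0.221,  1.138, -0.21 ]), 'joint_velocities': array([-0.001, -0.001,  0.001, -0.001, -0.001,  0.001, -0.   ]), 'effort': array([ 1.0000e-03, -5.6931e+01, -5.8090e+00, -2.8133e+01,  1.3000e-02,
        2.0000e-03,  0.0000e+00]), 'tcp_pos': array([ 278.548, -587.302,  250.331]), 'eef_rot': array([ 2.655, -1.679,  0.   ]), 'wrist_force': array([-0.005, -1.137,  0.133]), 'torque': array([-0.004, -0.007,  0.025]), 'width': np.float64(85.137)}
```

View pics/top0.png

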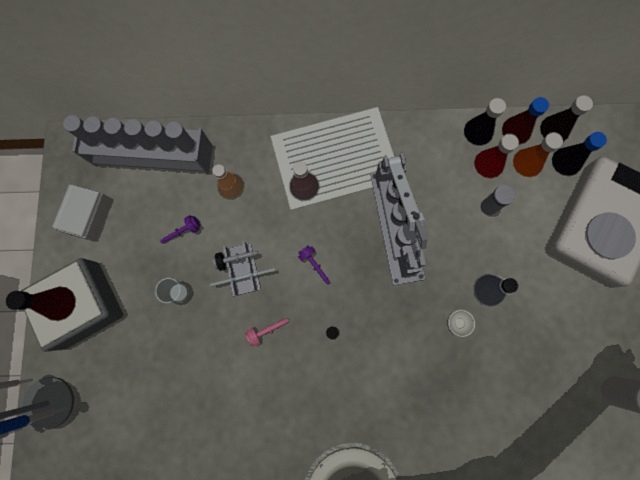

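View pics/side0.png

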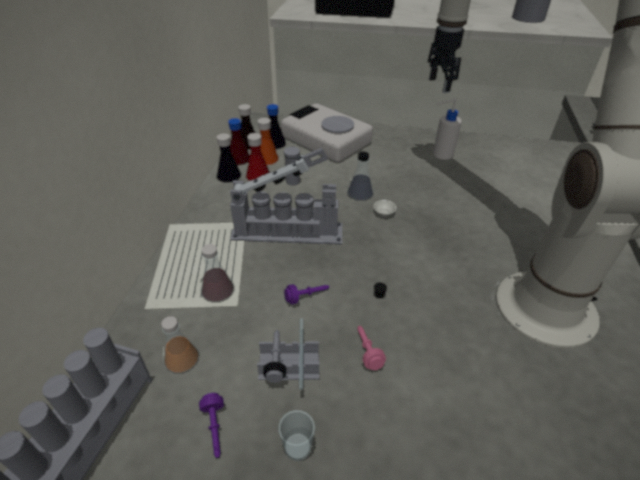

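```bash
python3 - <<'E'
from h import *
t=vision.camera("top");s=vision.camera("side")
a=cv2.resize(t["img"][140:300,350:450],(400,600),interpolation=cv2.INTER_CUBIC)[:600]
a=cv2.resize(t["img"][140:300,350:450],(375,600),interpolation=cv2.INTER_CUBIC)
b=cv2.resize(t["img"][235:300,205:285],(420,300),interpolation=cv2.INTER_CUBIC)
d=cv2.resize(s["img"][320:400,250:330],(420,300),interpolation=cv2.INTER_CUBIC)
im=np.hstack([a,np.vstack([b,d])]);cv2.imwrite("pics/crop1.png",im[...,::-1])
def cloud(c):
    v,u=np.mgrid[:480,:640];d=c["depth"].astype(float)
    p=np.stack([(u-c["K"][0,2])/c["K"][0,0]*d,(v-c["K"][1,2])/c["K"][1,1]*d,d],-1)
    M=c["world_from_camera"];return p@M[:3,:3].T+M[:3,3]
T=cloud(t);S=cloud(s);np.savez("cl.npz",T=T,S=S)
for nm,P in(("top",T),("side",S)):
    m=(P[...,0]>480)&(P[...,0]<830)&(P[...,1]>-230)&(P[...,1]<-30)
    for lo,hi in((6,25),(112,125),(125,160),(160,300)):
        q=P[m&(P[...,2]>lo)&(P[...,2]<hi)]
        print(nm,lo,hi,len(q),cv2.minAreaRect(q[:,:2].astype(np.float32)) if len(q) else "",np.median(q[:,2]).round(1) if len(q) else "")
    q=P[m&(P[...,2]>6)&(P[...,2]<25)];h=np.histogram(q[:,2],10);print(h[0],h[1].round())
for c in(t,s):
    for n in("bar_push","carrier","pin_handle"):
        for r in nets.cut_out(c,n)[:4]:
            m=r["mask"];P=T if c is t else S;print(n,round(r["score"],2),np.round(r["rect"]),np.median(P[m],0).round(),m.sum())
E
```

```text
top 6 25 856 ((641.6948852539062, -124.53561401367188), (321.1980285644531, 141.15924072265625), 13.554274559020996) 8.4
top 112 125 675 ((634.8215942382812, -125.93258666992188), (260.47833251953125, 59.63750457763672), 7.168582439422607) 117.4
top 125 160 631 ((634.0077514648438, -125.99015045166016), (259.21649169921875, 54.293365478515625), 7.807429790496826) 148.6
top 160 300 1009 ((622.3982543945312, -130.32521057128906), (188.5648651123047, 31.128732681274414), 10.131450653076172) 207.5
[332 310 124  37  19  16   1   8   7   2] [ 6.  8. 10. 12. 13. 15. 17. 19. 21. 23. 25.]
side 6 25 1283 ((649.87548828125, -114.3641357421875), (337.82696533203125, 101.52255249023438), 17.506587982177734) 9.3
side 112 125 725 ((640.0217895507812, -128.2999267578125), (262.2317810058594, 51.01315689086914), 11.25539779663086) 118.0
side 125 160 574 ((637.480712890625, -126.11334228515625), (259.0557556152344, 51.423095703125), 9.456645011901855) 147.4
side 160 300 894 ((622.8789672851562, -130.93972778320312), (183.87887573242188, 34.740806579589844), 10.07099437713623) 208.2
[325 407 173  67  6
[... 249 characters left out ...]

carrier 0.59 [171. 292.  34.  27.] [475. 431.  43.] 656
carrier 0.23 [235. 261.  44.  17.] [550. 296.  47.] 391
pin_handle 0.88 [265. 334.  44.  32.] [373. 215.  24.] 407
pin_handle 0.81 [315. 263.  36.  37.] [547.  85.  25.] 346
pin_handle 0.75 [184. 231.  36.  21.] [632. 391.  29.] 304
pin_handle 0.64 [238. 260.  41.  18.] [550. 295.  47.] 384
carrier 0.56 [286. 195. 110.  97.] [ 629. -119.   79.] 6430
carrier 0.17 [274. 378.  17.  15.] [542. 318.  45.] 193
pin_handle 0.98 [306. 294.  47.  21.] [553.  94.  25.] 436
pin_handle 0.82 [276. 357.  26.  50.] [551. 305.  47.] 654
pin_handle 0.61 [211. 429.  26.  68.] [634. 398.  24.] 790
pin_handle 0.61 [372. 351.  22.  44.] [372. 231.  30.] 501
```

View pics/crop1.png

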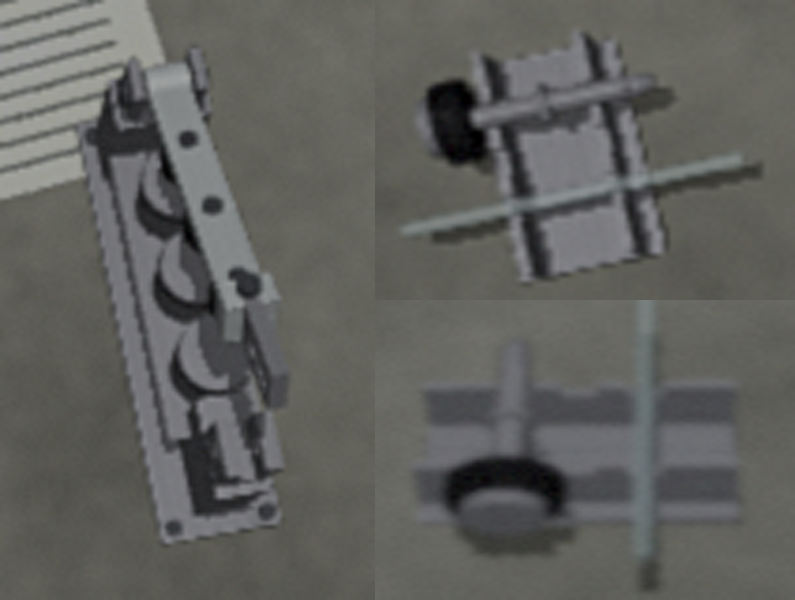

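```bash
python3 - <<'E'
from h import *
z=np.load("cl.npz")
for nm in "TS":
    P=z[nm].reshape(-1,3)
    box=lambda a,b,c,d,e,f:P[(P[:,0]>a)&(P[:,0]<b)&(P[:,1]>c)&(P[:,1]<d)&(P[:,2]>e)&(P[:,2]<f)]
    q=box(480,580,-200,-100,146,156);print(nm,"lugs",len(q),cv2.minAreaRect(q[:,:2].astype('f')),np.median(q[:,2]),q.mean(0).round(1))
    q=box(720,800,-180,-40,125,175);print("hinge",len(q),cv2.minAreaRect(q[:,:2].astype('f')),q.mean(0).round(1))
    q=box(480,830,-230,-30,5,11);
    print("plate",len(q),cv2.minAreaRect(q[:,:2].astype('f')))
    q=box(480,830,-200,-50,165,300);m,e,_=[*cv2.PCACompute2(q.astype('f'),None)];print("bar",m.round(1),e[0],"slope",np.degrees(np.arctan2(-e[0,2],np.hypot(*e[0,:2])))); 
    print(" barends",q[q[:,0].argmin()].round(),q[q[:,0].argmax()].round())
    # pin shank: z 42-50
    q=box(530,580,200,285,43,50);m,e,_=cv2.PCACompute2(q.astype('f'),None);print("shank",len(q),m.round(1),e[0], "yrange",q[:,1].min(),q[:,1].max())
    q=box(500,590,280,345,30,70);print("handle",len(q),q.mean(0).round(1),q[:,2].max(),q.min(0).round(),q.max(0).round())
    q=q[q[:,2]>54];print(" top",len(q),q.mean(0).round(1),q.min(0).round(),q.max(0).round())
E
```

```text
T lugs 162 ((523.5609130859375, -146.40921020507812), (34.050758361816406, 33.86868667602539), 8.813998222351074) 150.51293085575827 [ 523.1 -146.   150.5]
hinge 333 ((740.5740356445312, -111.3782958984375), (44.08978271484375, 54.293365478515625), 7.80742883682251) [ 742.3 -109.8  145.7]
plate 868 ((652.34814453125, -130.3182373046875), (340.8513488769531, 190.28440856933594), 3.3202714920043945)
bar [[ 614.9 -130.3  210.7]] [ 0.86531645  0.13209662 -0.4835062 ] slope 28.91464
 barends [ 529. -141.  235.] [ 707. -119.  165.]
shank 123 [[555.3 251.3  45.7]] [-0.21446206  0.9767303   0.0020041 ] yrange 216.80574441183444 284.7833451923084
handle 292 [542.2 299.8  49.3] 66.8125692010351 [500. 280.  30.] [582. 322.  67.]
 top 110 [542.7 306.5  59.4] [526. 296.  54.] [562. 321.  67.]
S lugs 111 ((526.6436767578125, -147.20635986328125), (32.24155044555664, 36.475013732910156), 10.757092475891113) 150.40875278260853 [ 526.9 -147.1  150.1]
hinge 266 ((741.798828125, -108.76799011230469), (47.416778564453125, 51.45281982421875), 9.631804466247559) [ 744.9 -105.1  144.6]
plate 943 ((649.7186279296875, -111.3211898803711), (337.41864013671875, 102.88606262207031), 15.656007766723633)
bar [[ 611.5 -128.2  209.8]] [ 0.86877996  0.1506884  -0.4717143 ] slope 28.145632
 barends [ 532. -146.  233.] [ 708. -119.  165.]
shank 166 [[558.3 253.4  45.8]] [-0.22121492  0.97521067  0.00530663] yrange 214.72418054288232 284.46454938825485
handle 514 [543.3 306.   48.5] 65.2147118056497 [500. 280.  30.] [583. 324.  65.]
 top 183 [545.5 307.9  58.9] [528. 295.  54.] [564. 321.  65.]
```

```bash
cat >> h.py <<'E'
def plan(p,xang,tilt=None):
    """tool-frame delta (cm, deg) to TCP p, pointing down, tool x at world angle xang deg"""
    s=env.sense();A=R.from_rotvec(s["eef_rot"]);a=np.radians(xang)
    x=np.array([np.cos(a),np.sin(a),0]);z=np.array([0,0,-1.]);B=R.from_matrix(np.c_[x,np.cross(z,x),z])
    print("t",round(float(s["time_s"]),2),"tcp",s["tcp_pos"].round(1),"w",round(float(s["width"]),1),"F",s["wrist_force"].round(1))
    print("d cm",(A.inv().apply(np.array(p)-s["tcp_pos"])/10).round(2),"rot",np.degrees((A.inv()*B).as_rotvec()).round(1))
E
python3 - <<'E'
from h import *
plan([633.5,-128.6,330],-80.4)
z=np.load("cl.npz")
for nm in "TS":
    P=z[nm].reshape(-1,3)
    for x0,x1,y0,y1 in((470,545,235,290),(570,600,210,300),(600,800,-500,-230),(400,600,-420,-230)):
        q=P[(P[:,0]>x0)&(P[:,0]<x1)&(P[:,1]>y0)&(P[:,1]<y1)];print(x0,x1,y0,y1,np.percentile(q[:,2],[50,95,99.5]).round())
E
```

```text
t 1.2 tcp [ 278.5 -587.3  250.3] w 85.1 F [ 0.2 -0.3 -0.1]
d cm [-26.23 -51.73  -7.97] rot [-0.   0.  15.8]
470 545 235 290 [ 7. 43. 45.]
570 600 210 300 [ 3. 40. 43.]
600 800 -500 -230 [  0. 123. 138.]
400 600 -420 -230 [  0.  84. 135.]
470 545 235 290 [11. 42. 44.]
570 600 210 300 [ 8. 41. 44.]
600 800 -500 -230 [ 14. 131. 139.]
400 600 -420 -230 [  2. 117. 135.]
```

drive_tool(deltas="0 0 -5 0 0 0 1; -3 -6 -8 0 0 5 1; -6 -12 -8 0 0 10 1; -9 -18 -8 0 0 15.8 1; -12 -24 -8 0 0 15.8 1; -15 -30 -8 0 0 15.8 1; -18 -36 -8 0 0 15.8 1; -21 -42 -8 0 0 15.8 1; -24 -47 -8 0 0 15.8 1; -26.23 -51.73 -7.97 0 0 15.8 1")

```text
time_s: 2.45
tcp_pos: [620.3, -145.4, 330.4]
eef_rot: [2.399, -2.029, 0.001]
wrist_force: [1.2, -1.3, 0.6]
width: -0.1
```

drive_tool(deltas="0 0 0 0 0 0 1; 0 0 0 0 0 0 1")

```text
time_s: 2.7
tcp_pos: [620.3, -145.2, 330.2]
eef_rot: [2.399, -2.027, 0.001]
wrist_force: [-0.6, -0.6, -0.3]
width: 0.1
```

```bash
python3 - <<'E'
from h import *
plan([633.5,-128.6,240],-80.4)
E
```

```text
t 2.7 tcp [ 620.3 -145.2  330.2] w 0.1 F [-0.6 -0.6 -0.3]
d cm [-1.42 -1.58  9.02] rot [ 0.  -0.1  0. ]
```

drive_tool(deltas="-1.4 -1.6 3 0 0 0 1; -1.4 -1.6 6 0 0 0 1; -1.4 -1.6 9 0 0 0 1; -1.4 -1.6 10 0 0 0 1; -1.4 -1.6 10.8 0 0 0 1; -1.4 -1.6 11.6 0 0 0 1; -1.4 -1.6 12.4 0 0 0 1; -1.4 -1.6 13 0 0 0 1")

```text
time_s: 3.7
tcp_pos: [633.8, -128.9, 200.1]
eef_rot: [2.399, -2.027, 0.001]
wrist_force: [-0.5, -0.8, 1.0]
width: 0.0
```

drive_tool(deltas="0 0 0.6 0 0 0 1; 0 0 1.2 0 0 0 1; 0 0 1.8 0 0 0 1; 0 0 2.2 0 0 0 1")

```text
time_s: 4.2
tcp_pos: [633.7, -128.9, 177.5]
eef_rot: [2.399, -2.027, 0.001]
wrist_force: [-0.3, -0.2, 1.1]
width: 0.4
```

```bash
python3 - <<'E'
from h import *
s=vision.camera("side");save(s,"s1.png")
cv2.imwrite("pics/s1c.png",cv2.resize(s["img"][100:260,220:380],(600,600),interpolation=cv2.INTER_CUBIC)[...,::-1])
print(env.sense()["wrist_force"])
E
```

```text
[0.06384519 0.47688002 0.41665614]
```

View pics/s1c.png

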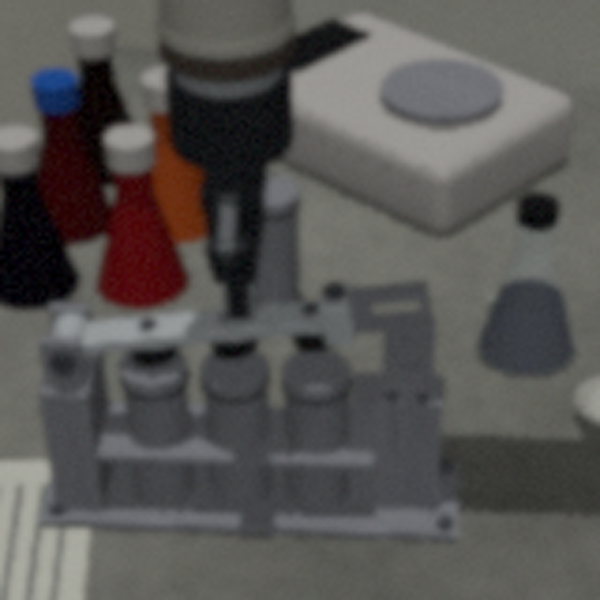

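drive_tool(deltas="0 0 0.5 0 0 0 1; 0 0 1.0 0 0 0 1; 0 0 1.4 0 0 0 1; 0 0 1.6 0 0 0 1")

```text
time_s: 4.75
tcp_pos: [633.3, -129.0, 160.7]
eef_rot: [2.399, -2.027, -0.0]
wrist_force: [-1.0, -1.0, -0.1]
width: -0.1
```

drive_tool(deltas="0 0 0.1 0 0 0 1; 0 0 0.2 0 0 0 1")

```text
time_s: 5.0
tcp_pos: [633.3, -129.0, 159.1]
eef_rot: [2.399, -2.027, -0.0]
wrist_force: [-3.5, -0.5, 7.7]
width: -0.3
```

drive_tool(deltas="0 0 0.05 0 0 0 1; 0 0 0.1 0 0 0 1; 0 0 0.1 0 0 0 1")

```text
time_s: 5.38
tcp_pos: [633.3, -129.0, 159.1]
eef_rot: [2.398, -2.026, 0.0]
wrist_force: [-3.6, 0.3, 7.3]
width: -0.0
```

drive_tool(deltas="0 0 0.1 0 0 0 1; 0 0 0.25 0 0 0 1; 0 0 0.25 0 0 0 1")

```text
time_s: 5.75
tcp_pos: [633.4, -128.9, 159.0]
eef_rot: [2.398, -2.026, 0.002]
wrist_force: [-7.6, 1.0, 16.3]
width: -0.1
```

drive_tool(deltas="0 0 -1 0 0 0 1; 0 0 -5 0 0 0 -0.18; 0 0 -10 0 0 0 -0.18; 0 -5 -15 0 0 0 -0.18; -5 -5 -15 0 0 0 -0.18; -10 -5 -15 0 0 0 -0.18; -15 -5 -15 0 0 0 -0.18; -20 -3 -15 0 0 0 -0.18")

```text
time_s: 6.75
tcp_pos: [630.0, 75.9, 308.4]
eef_rot: [2.4, -2.027, 0.002]
wrist_force: [0.3, 0.9, 0.1]
width: 50.4
```

```bash
python3 - <<'E'
from h import *
for n in("top","side"):
    t=vision.camera(n);v,u=np.mgrid[:480,:640];d=t["depth"].astype(float)
    p=np.stack([(u-t["K"][0,2])/t["K"][0,0]*d,(v-t["K"][1,2])/t["K"][1,1]*d,d],-1);M=t["world_from_camera"];P=(p@M[:3,:3].T+M[:3,3]).reshape(-1,3)
    c,s=np.cos(np.radians(9.6)),np.sin(np.radians(9.6));o=np.array([525,-147]);q=P[:,:2]-o
    X=q@[c,s];Y=q@[-s,c];Z=P[:,2]
    m=(abs(Y)<12)&(X>55)&(X<190)&(Z>125)&(Z<165)
    print(n,"bar slope",np.polyfit(X[m],Z[m],1))
    for k,(a,b) in {"lug":(-30,30)}.items():
        m=(X>a)&(X<b)&(abs(Y)<25)&(Z>145)&(Z<156);print(k,m.sum(),"X",np.percentile(X[m],[1,50,99]).round(1),"Y",np.percentile(Y[m],[1,50,99]).round(1))
    m=(X>60)&(X<150)&(abs(Y)<25)&(Z>130)&(Z<147);print("bar Y",np.percentile(Y[m],[2,50,98]).round(1), "axis slope",np.polyfit(X[m],Y[m],1))
    m=(X>150)&(X<260)&(abs(Y)<40)&(Z>128)&(Z<170);print("hinge X",np.percentile(X[m],[1,50,99]).round(1))
    q=P[(abs(P[:,0]-545)<45)&(abs(P[:,1]-300)<30)&(Z>50)];print("handle",q.mean(0).round(1))
    if n=="top": im=cv2.resize(t["img"][130:300,340:460],(424,600),interpolation=cv2.INTER_CUBIC);cv2.imwrite("pics/t2c.png",im[...,::-1])
    else: im=cv2.resize(t["img"][140:260,220:360],(700,600),interpolation=cv2.INTER_CUBIC);cv2.imwrite("pics/s2c.png",im[...,::-1])
plan([544.3+.54,308-2.4,200],-77.5)
E
```

```text
top bar slope [-5.26297384e-03  1.40385432e+02]Traceback (most recent call last):
  File "<stdin>", line 10, in <module>
    return _quantile_unchecked(
        a, q, axis, out, overwrite_input, method, keepdims, weights)
    return _ureduce(a,
                    func=_quantile_ureduce_func,
    ...<5 lines>...
                    overwrite_input=overwrite_input,
                    method=method)
    r = func(a, **kwargs)
    result = _quantile(arr,
                       quantiles=q,
    ...<2 lines>...
                       out=out,
                       weights=wgt)
    slices_having_nans = np.isnan(arr[-1, ...])
                                  ~~~^^^^^^^^^
IndexError: index -1 is out of bounds for axis 0 with size 0
```

```bash
cat > m.py <<'E'
from h import *
def cl(n):
    t=vision.camera(n);v,u=np.mgrid[:480,:640];d=t["depth"].astype(float)
    p=np.stack([(u-t["K"][0,2])/t["K"][0,0]*d,(v-t["K"][1,2])/t["K"][1,1]*d,d],-1);M=t["world_from_camera"];return t,(p@M[:3,:3].T+M[:3,3]).reshape(-1,3)
pc=lambda x:np.percentile(x,[2,50,98]).round(1) if len(x) else None
def carrier(n):
    t,P=cl(n);c,s=np.cos(np.radians(9.6)),np.sin(np.radians(9.6));q=P[:,:2]-[525,-147]
    X=q@[c,s];Y=q@[-s,c];Z=P[:,2]
    m=(X>-30)&(X<28)&(abs(Y)<25)&(Z>145)&(Z<156);print(n,"lug",m.sum(),pc(X[m]),pc(Y[m]))
    for sg in(-1,1):
        k=m&(Y*sg>6);print("  lug side",sg,k.sum(),pc(X[k]),pc(Y[k]))
    m=(X>60)&(X<165)&(abs(Y)<25)&(Z>130)&(Z<147);print(" bar",m.sum(),pc(Y[m]),np.polyfit(X[m],Y[m],1) if m.any() else "")
    m=(X>190)&(X<260)&(abs(Y)<40)&(Z>128)&(Z<170);print(" hinge",pc(X[m]),pc(Y[m]))
    m=(abs(Y)<12)&(X>55)&(X<160)&(Z>125)&(Z<150)
    if m.any():print(" bar slope",np.polyfit(X[m],Z[m],1))
    return t,P
E
python3 - <<'E'
from m import *
t,P=carrier("side")
im=cv2.resize(t["img"][140:260,220:360],(700,600),interpolation=cv2.INTER_CUBIC);cv2.imwrite("pics/s2c.png",im[...,::-1])
plan([544.3+.54,308-2.4,200],-77.5)
E
```

```text
side lug 160 [-14.3   4.1  27.4] [-17.8   1.8  17.6]
  lug side -1 45 [-14.3   0.7  20.6] [-18.6 -11.6  -6.2]
  lug side 1 56 [-14.3   0.4  17.4] [ 7.8 13.8 17.8]
 bar 383 [-14.4   3.9  12.4] [-0.02267246  4.61356676]
 hinge [203.3 224.7 243. ] [-23.8   7.6  25.5]
 bar slope [5.44222727e-03 1.37363141e+02]
t 6.85 tcp [626.5  82.8 309.5] w 50.5 F [0.  0.9 0.6]
d cm [-23.35   4.06  11.  ] rot [ 0.   0.1 -2.2]
```

View pics/s2c.png

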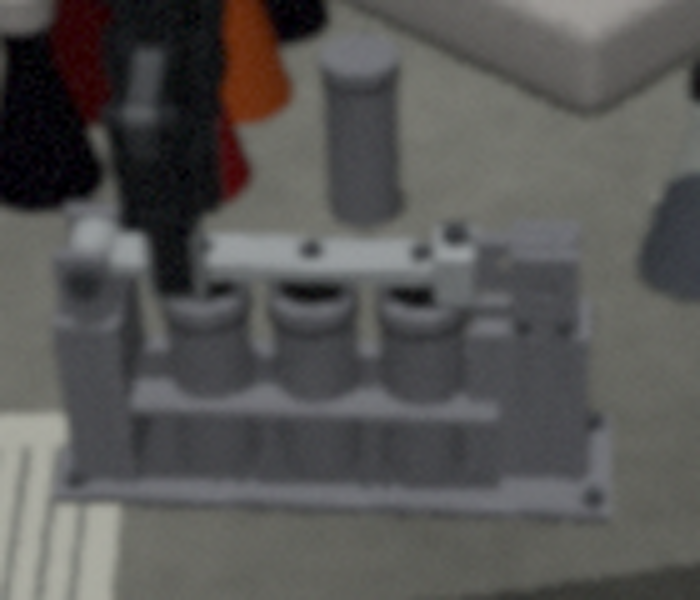

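drive_tool(deltas="-6 1 2 0 0 0 -0.18; -12 2 4 0 0 -1 -0.18; -18 3 7 0 0 -2.2 -0.18; -23.35 4.06 11 0 0 -2.2 -0.18; -23.35 4.06 14 0 0 -2.2 -0.18; -23.35 4.06 17 0 0 -2.2 -0.18; -23.35 4.06 18.5 0 0 -2.2 -0.18; -23.35 4.06 18.5 0 0 -2.2 -0.18")

```text
time_s: 7.85
tcp_pos: [544.8, 305.0, 124.3]
eef_rot: [2.449, -1.968, -0.004]
wrist_force: [0.1, -0.7, -0.7]
width: 50.5
```

```bash
python3 - <<'E'
from m import *
t,P=carrier("side")
im=cv2.resize(t["img"][270:430,200:360],(600,600),interpolation=cv2.INTER_CUBIC);cv2.imwrite("pics/s3c.png",im[...,::-1])
carrier("top")
plan([544.3+.54,308-2.4,67.5],-77.5)
E
```

```text
side lug 161 [-14.3   5.1  27.4] [-19.1   1.3  17.5]
  lug side -1 48 [-14.3   3.1  25.4] [-19.8 -11.4  -6.8]
  lug side 1 60 [-14.3   1.5  17.4] [ 6.6 13.4 17.8]
 bar 0 None 
 hinge None None
top lug 271 [-17.4   0.7  25.9] [-15.2   0.7  16.8]
  lug side -1 78 [-17.4  -1.2  14.2] [-15.9 -10.9  -6.1]
  lug side 1 83 [-17.8  -1.1  15.3] [ 6.6 12.1 17.2]
 bar 561 [-13.3   0.3  12.4] [-0.01523233  1.70771845]
 hinge [192.2 218.3 237.5] [-23.9  -0.2  25.6]
 bar slope [-6.51947534e-03  1.40264498e+02]
t 7.95 tcp [545.9 305.8 126.2] w 50.2 F [-0.  -0.   0.4]
d cm [0.01 0.12 5.87] rot [-0.1  0.1 -0.1]
```

View pics/s3c.png

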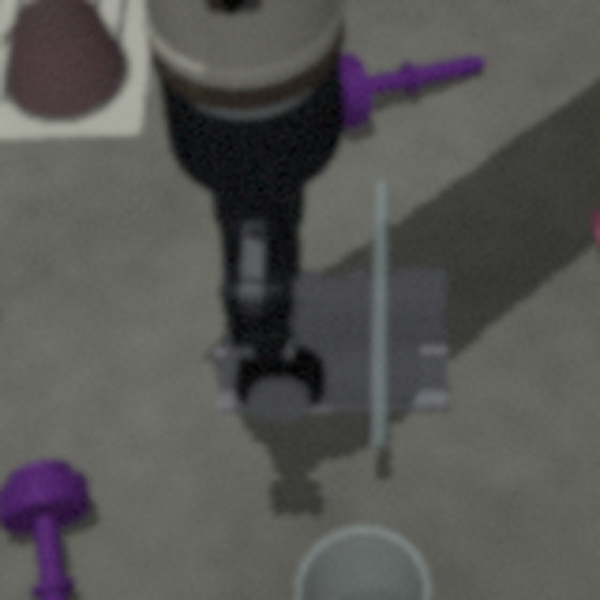

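drive_tool(deltas="0 0.1 2 0 0 0 -0.18; 0 0.1 4 0 0 0 -0.18; 0 0.1 5 0 0 0 -0.18; 0 0.1 5.87 0 0 0 -0.18; 0 0.1 5.87 0 0 0 -0.18")

```text
time_s: 8.57
tcp_pos: [544.4, 305.6, 66.5]
eef_rot: [-2.448, 1.967, 0.003]
wrist_force: [0.0, -0.4, 0.2]
width: 50.5
```

drive_tool(deltas="0 0 0 0 0 0 0.2; 0 0 0 0 0 0 0.4; 0 0 0 0 0 0 0.5; 0 0 0 0 0 0 0.6; 0 0 0 0 0 0 0.6; 0 0 0 0 0 0 0.6")

```text
time_s: 9.32
tcp_pos: [544.7, 306.0, 67.1]
eef_rot: [-2.447, 1.966, 0.003]
wrist_force: [-0.2, 0.7, 3.5]
width: 17.2
```

drive_tool(deltas="0 0 0 0 0 0 1; 0 0 0 0 0 0 1; 0 0 0 0 0 0 1")

```text
time_s: 9.7
tcp_pos: [544.8, 306.0, 67.1]
eef_rot: [-2.447, 1.966, 0.002]
wrist_force: [-0.7, 0.9, 3.6]
width: 15.2
```

drive_tool(deltas="0 0 -1 0 0 0 1; 0 0 -3 0 0 0 1; 0 0 -5 0 0 0 1; 0 0 -8 0 0 0 1; 0 0 -11 0 0 0 1; 0 0 -13 0 0 0 1; 0 0 -13 0 0 0 1")

```text
time_s: 10.58
tcp_pos: [545.8, 306.4, 199.5]
eef_rot: [-2.444, 1.964, -0.001]
wrist_force: [-0.1, 0.0, -1.0]
width: 15.3
```

```bash
python3 - <<'E'
from m import *
s,P=cl("side");t,Q=cl("top")
a=cv2.resize(s["img"][220:380,220:380],(500,500),interpolation=cv2.INTER_CUBIC);b=cv2.resize(t["img"][220:320,190:290],(300,300),interpolation=cv2.INTER_CUBIC)
im=np.zeros((500,800,3),np.uint8);im[:,:500]=a;im[:300,500:]=b;cv2.imwrite("pics/s4c.png",im[...,::-1])
for n,A in(("s",P),("t",Q)):
    q=A[(abs(A[:,0]-555)<40)&(A[:,1]>205)&(A[:,1]<285)&(A[:,2]>110)&(A[:,2]<195)];
    if len(q)>10:
        for y in range(205,285,8):
            k=q[(q[:,1]>=y)&(q[:,1]<y+8)];print(n,y+4,len(k),np.median(k,0).round(1) if len(k) else "",pc(k[:,2]) if len(k) else "")
plan([0,0,0],-80.4)
E
```

```text
t 209 0  
t 217 16 [563.4 218.5 175.5] [169.4 175.5 179.1]
t 225 22 [561.2 224.7 176.8] [171.2 176.8 179.4]
t 233 18 [558.5 233.  175.7] [173.6 175.7 178.2]
t 241 22 [558.  240.2 176.1] [173.3 176.1 178.3]
t 249 22 [555.9 248.9 176.4] [171.4 176.4 180. ]
t 257 23 [553.7 257.8 175.9] [169.3 175.9 178.9]
t 265 30 [552.6 264.3 176.7] [167.3 176.7 182.1]
t 273 20 [550.5 272.4 174.8] [169.5 174.8 177.9]
t 281 1 [549.8 277.6 177.9] [177.9 177.9 177.9]
t 10.68 tcp [544.5 305.2 196.7] w 15.5 F [ 0.6  0.  -2.4]
d cm [18.13 59.74 19.61] rot [-0.   0.1  2.8]
```

View pics/s4c.png

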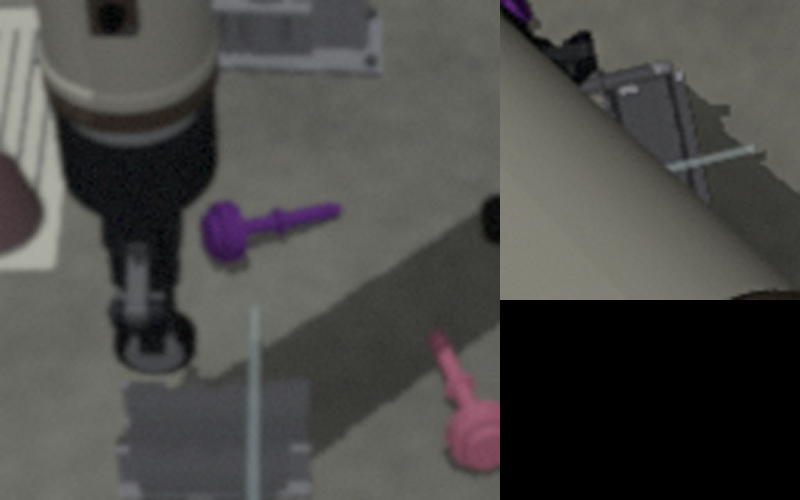

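```bash
python3 - <<'E'
from h import *
plan([503,-8,175],-80.4)
E
```

```text
t 10.68 tcp [544.5 305.2 196.7] w 15.5 F [ 0.6  0.  -2.4]
d cm [29.7  10.79  2.1 ] rot [-0.   0.1  2.8]
```

drive_tool(deltas="3 1 0 0 0 1 1; 6 2 0 0 0 2 1; 10 4 0 0 0 2.8 1; 14 5 0 0 0 2.8 1; 18 6.5 0 0 0 2.8 1; 22 8 0 0 0 2.8 1; 26 9.5 0.5 0 0 2.8 1; 28.5 10.4 1 0 0 2.8 1; 29.7 10.8 2.1 0 0 2.8 1; 29.7 10.8 2.1 0 0 2.8 1")

```text
time_s: 11.92
tcp_pos: [501.6, -8.4, 173.3]
eef_rot: [2.399, -2.029, -0.007]
wrist_force: [0.7, 0.8, -1.4]
width: 15.4
```

```bash
cat >> m.py <<'E'
def pinfit(P,x0=500,n=""):
    c,s=np.cos(np.radians(9.6)),np.sin(np.radians(9.6));q=P[:,:2]-[525,-147]
    X=q@[c,s];Y=q@[-s,c];Z=P[:,2]
    m=(abs(X)<14)&(Y>24)&(Y<105)&(Z>125)&(Z<180)
    print(n,"pin pts",m.sum())
    if m.sum()<8:return
    for y in range(24,105,8):
        k=m&(Y>=y)&(Y<y+8)
        if k.sum()>2:print("  Y",y+4,k.sum(),"X",pc(X[k]),"Z",pc(Z[k]))
E
python3 - <<'E'
from m import *
t,P=carrier("top");pinfit(P,n="top")
s,Q=carrier("side");pinfit(Q,n="side")
b=cv2.resize(t["img"][200:300,350:450],(500,500),interpolation=cv2.INTER_CUBIC);a=cv2.resize(s["img"][160:260,290:350],(300,500),interpolation=cv2.INTER_CUBIC)
cv2.imwrite("pics/t5.png",np.hstack([b,a])[...,::-1]);plan([503,-8,162.5],-80.4)
E
```

```text
top lug 146 [-16.9   1.   25.9] [-15.6  -6.2   1.8]
  lug side -1 77 [-17.7  -1.8  14.2] [-15.8 -10.7  -6.1]
  lug side 1 0 None None
 bar 510 [-13.4  -1.2  11.6] [ 0.02988804 -4.74498954]
 hinge [191.6 218.2 238.1] [-24.   -0.2  25.5]
 bar slope [-1.38266381e-02  1.41319886e+02]
top pin pts 0
side lug 6 [25.4 27.4 27.7] [-6.9 -1.4  6. ]
  lug side -1 2 [25.3 26.4 27.6] [-7.  -6.7 -6.4]
  lug side 1 1 [27.3 27.3 27.3] [6.2 6.2 6.2]
 bar 382 [-14.9   4.4  13. ] [-0.01792527  4.17393393]
 hinge [191.4 222.7 242.6] [-24.2   6.3  25.7]
 bar slope [6.88212044e-03 1.37296198e+02]
side pin pts 0
t 12.03 tcp [502.8  -6.4 174.6] w 15.4 F [ 0.8  0.6 -1.6]
d cm [0.16 0.   1.21] rot [0.  0.2 0.1]
```

View pics/t5.png

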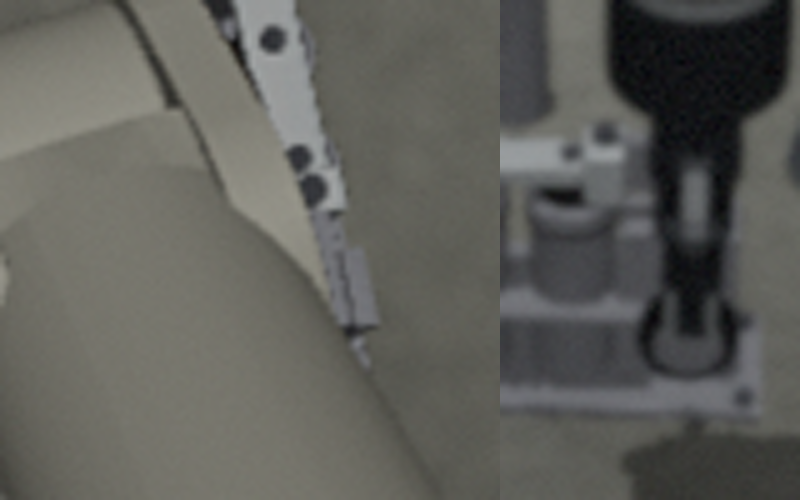

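```bash
cat >> m.py <<'E'
def at(d,z=162.2,lx=0,):
    p=np.array([525.3,-146.3])+lx*np.array([.987,.163])+d*np.array([-.163,.987]);plan([*p,z],-80.6)
E
python3 -c "
from m import *
at(125)"
```

```text
t 12.03 tcp [502.8  -6.4 174.6] w 15.4 F [ 0.8  0.6 -1.6]
d cm [1.67 0.06 1.23] rot [0.  0.2 0.3]
```

drive_tool(deltas="0.4 0 0.6 0 0 0.3 1; 0.8 0 1.2 0 0.2 0.3 1; 1.2 0.06 1.23 0 0.2 0.3 1; 1.67 0.06 1.23 0 0.2 0.3 1; 1.67 0.06 1.23 0 0.2 0.3 1; 1.67 0.06 1.23 0 0.2 0.3 1; 1.67 0.06 1.23 0 0.2 0.3 1")

```text
time_s: 12.9
tcp_pos: [505.0, -22.9, 162.3]
eef_rot: [2.397, -2.031, -0.0]
wrist_force: [-0.2, -0.4, -1.3]
width: 15.6
```

```bash
python3 -c "
from m import *
at(115)"
```

```text
t 12.9 tcp [505.  -22.9 162.3] w 15.6 F [-0.2 -0.4 -1.3]
d cm [1.01 0.01 0.01] rot [0. 0. 0.]
```

drive_tool(deltas="0.4 0 0 0 0 0 1; 0.8 0 0 0 0 0 1; 1.1 0 0 0 0 0 1; 1.4 0 0 0 0 0 1; 1.4 0 0 0 0 0 1")

```text
time_s: 13.52
tcp_pos: [507.3, -37.1, 162.3]
eef_rot: [2.396, -2.032, -0.0]
wrist_force: [-0.7, -0.2, -1.1]
width: 15.7
```

drive_tool(deltas="0.15 0 0 0 0 0 1; 0.3 0 0 0 0 0 1; 0.3 0 0 0 0 0 1")

```text
time_s: 13.9
tcp_pos: [507.8, -40.1, 162.3]
eef_rot: [2.396, -2.032, -0.0]
wrist_force: [-0.4, -0.3, -2.4]
width: 15.3
```

drive_tool(deltas="0.15 0 0 0 0 0 1; 0.3 0 0 0 0 0 1; 0.3 0 0 0 0 0 1")

```text
time_s: 14.28
tcp_pos: [508.2, -43.2, 162.2]
eef_rot: [2.395, -2.032, -0.0]
wrist_force: [-0.3, -1.2, -1.6]
width: 15.4
```

drive_tool(deltas="0.15 0 0 0 0 0 1; 0.3 0 0 0 0 0 1; 0.3 0 0 0 0 0 1")

```text
time_s: 14.65
tcp_pos: [508.4, -46.2, 162.0]
eef_rot: [2.395, -2.032, -0.001]
wrist_force: [-0.7, 0.6, -2.4]
width: 15.6
```

drive_tool(deltas="0.15 0 0 0 0 0 1; 0.3 0 0 0 0 0 1; 0.3 0 0 0 0 0 1")

```text
time_s: 15.02
tcp_pos: [508.8, -49.6, 161.9]
eef_rot: [2.394, -2.033, -0.001]
wrist_force: [-0.9, 0.2, -3.2]
width: 15.5
```

drive_tool(deltas="0.15 0 0 0 0 0 1; 0.3 0 0 0 0 0 1; 0.3 0 0 0 0 0 1")

```text
time_s: 15.4
tcp_pos: [509.4, -52.9, 161.9]
eef_rot: [2.394, -2.033, -0.001]
wrist_force: [-0.0, -0.2, -2.4]
width: 15.5
```

drive_tool(deltas="0.15 0 0 0 0 0 1; 0.3 0 0 0 0 0 1; 0.45 0 0 0 0 0 1; 0.45 0 0 0 0 0 1")

```text
time_s: 15.9
tcp_pos: [510.1, -57.5, 161.9]
eef_rot: [2.393, -2.033, -0.001]
wrist_force: [-0.6, 1.1, -2.8]
width: 15.7
```

drive_tool(deltas="0.15 0 0 0 0 0 1; 0.3 0 0 0 0 0 1; 0.3 0 0 0 0 0 1")

```text
time_s: 16.27
tcp_pos: [510.6, -60.4, 161.9]
eef_rot: [2.393, -2.033, -0.001]
wrist_force: [-0.5, 1.5, -2.3]
width: 15.7
```

drive_tool(deltas="0.15 0 0 0 0 0 1; 0.3 0 0 0 0 0 1; 0.3 0 0 0 0 0 1")

```text
time_s: 16.65
tcp_pos: [511.1, -63.5, 161.9]
eef_rot: [2.393, -2.034, -0.001]
wrist_force: [-1.5, 2.0, -2.6]
width: 15.6
```

drive_tool(deltas="0.15 0 0 0 0 0 1; 0.3 0 0 0 0 0 1; 0.3 0 0 0 0 0 1")

```text
time_s: 17.02
tcp_pos: [511.6, -66.8, 161.9]
eef_rot: [2.393, -2.034, -0.001]
wrist_force: [-2.0, 1.8, -2.4]
width: 15.3
```

drive_tool(deltas="0.15 0 0 0 0 0 1; 0.3 0 0 0 0 0 1; 0.3 0 0 0 0 0 1")

```text
time_s: 17.4
tcp_pos: [512.1, -69.6, 161.9]
eef_rot: [2.393, -2.034, -0.001]
wrist_force: [-2.5, 3.5, -1.4]
width: 15.2
```

drive_tool(deltas="0.15 0 0 0 0 0 1; 0.3 0 0 0 0 0 1; 0.45 0 0 0 0 0 1; 0.45 0 0 0 0 0 1")

```text
time_s: 17.9
tcp_pos: [512.6, -73.2, 161.9]
eef_rot: [2.394, -2.033, -0.003]
wrist_force: [-3.0, 5.1, -0.3]
width: 15.3
```

drive_tool(deltas="0.15 0 0 0 0 0 1; 0.3 0 0 0 0 0 1; 0.45 0 0 0 0 0 1; 0.45 0 0 0 0 0 1")

```text
time_s: 18.4
tcp_pos: [513.2, -76.7, 161.9]
eef_rot: [2.395, -2.033, -0.004]
wrist_force: [-3.0, 5.1, 0.5]
width: 15.2
```

drive_tool(deltas="0.15 0 0 0 0 0 1; 0.3 0 0 0 0 0 1; 0.3 0 0 0 0 0 1")

```text
time_s: 18.77
tcp_pos: [513.5, -78.7, 162.0]
eef_rot: [-2.395, 2.032, 0.006]
wrist_force: [-3.6, 6.2, 0.5]
width: 15.3
```

drive_tool(deltas="0.15 0 0 0 0 0 1; 0.3 0 0 0 0 0 1; 0.45 0 0 0 0 0 1; 0.45 0 0 0 0 0 1")

```text
time_s: 19.27
tcp_pos: [514.0, -82.4, 162.0]
eef_rot: [-2.396, 2.032, 0.007]
wrist_force: [-3.7, 4.0, 0.8]
width: 15.6
```

drive_tool(deltas="0.15 0 0 0 0 0 1; 0.3 0 0 0 0 0 1; 0.4 0 0 0 0 0 1")

```text
time_s: 19.65
tcp_pos: [514.5, -85.3, 162.1]
eef_rot: [-2.396, 2.03, 0.009]
wrist_force: [-3.2, 5.1, 1.5]
width: 15.3
```

drive_tool(deltas="0.15 0 0 0 0 0 1; 0.3 0 0 0 0 0 1; 0.3 0 0 0 0 0 1")

```text
time_s: 20.02
tcp_pos: [514.8, -87.5, 162.2]
eef_rot: [-2.396, 2.03, 0.01]
wrist_force: [-3.8, 5.5, 1.2]
width: 15.7
```

drive_tool(deltas="0.1 0 0 0 0 0 1; 0.25 0 0 0 0 0 1; 0.25 0 0 0 0 0 1")

```text
time_s: 20.4
tcp_pos: [514.8, -87.7, 162.3]
eef_rot: [-2.397, 2.027, 0.014]
wrist_force: [-3.2, 8.3, 2.0]
width: 15.5
```

drive_tool(deltas="0.15 0 0 0 0 0 1; 0.3 0 0 0 0 0 1; 0.4 0 0 0 0 0 1; 0.4 0 0 0 0 0 1")

```text
time_s: 20.9
tcp_pos: [514.9, -87.9, 162.4]
eef_rot: [-2.398, 2.023, 0.02]
wrist_force: [-5.6, 11.0, 4.7]
width: 15.4
```

drive_tool(deltas="0 0 0 0 0 0 0.5; 0 0 0 0 0 0 0.3; 0 0 0 0 0 0 0.06; 0 0 0 0 0 0 0.06; 0 0 0 0 0 0 0.06")

```text
time_s: 21.52
tcp_pos: [515.0, -88.5, 162.5]
eef_rot: [-2.397, 2.024, 0.019]
wrist_force: [-0.4, 0.3, 0.2]
width: 40.4
```

drive_tool(deltas="0 0 -1 0 0 0 0.06; 0 0 -3 0 0 0 0.06; 0 0 -6 0 0 0 0.06; -2 0 -10 0 0 0 0.06; -6 0 -14 0 0 0 0.06; -12 0 -16 0 0 0 0.06; -18 3 -16 0 0 0 0.06; -24 6 -16 0 0 0 0.06; -28 9 -16 0 0 0 0.06")

```text
time_s: 22.65
tcp_pos: [379.1, 172.9, 327.1]
eef_rot: [-2.398, 2.021, 0.017]
wrist_force: [0.2, -0.4, 0.6]
width: 40.3
```

```bash
python3 - <<'E'
from m import *
t,P=carrier("top");pinfit(P,n="top")
s,Q=carrier("side");pinfit(Q,n="side")
b=cv2.resize(t["img"][200:300,350:450],(400,400),interpolation=cv2.INTER_CUBIC);a=cv2.resize(s["img"][160:260,280:380],(400,400),interpolation=cv2.INTER_CUBIC)
cv2.imwrite("pics/t6.png",np.hstack([b,a])[...,::-1]);print(env.sense()["wrist_force"].round(1),env.sense()["width"])
E
```

```text
top lug 274 [-17.5   0.7  25.3] [-15.3   1.2  17.9]
  lug side -1 78 [-17.9  -1.   14.6] [-16.  -10.7  -6.3]
  lug side 1 85 [-17.5  -1.2  15. ] [ 6.7 13.  19.9]
 bar 569 [-13.2  -0.   12.4] [-0.01601827  1.77596484]
 hinge [191.7 217.8 237.9] [-23.8  -0.4  25.5]
 bar slope [-8.14308318e-03  1.40622904e+02]
top pin pts 225
  Y 28 19 X [-6.4 -1.8  4.2] Z [136.8 140.8 143.1]
  Y 36 20 X [-6.2 -1.4  4.5] Z [135.3 140.5 144.3]
  Y 44 21 X [-6.  -0.2  5.3] Z [135.4 140.  143.3]
  Y 52 23 X [-12.   -0.6  13.4] Z [136.8 154.2 159. ]
  Y 60 47 X [-13.5  -1.1  12. ] Z [151.7 155.7 159.2]
  Y 68 57 X [-13.1  -0.8  13.3] Z [144.3 153.9 159.4]
  Y 76 38 X [-12.8  -0.1  12.4] Z [128.6 146.1 152.1]
side lug 163 [-14.3   5.   27.4] [-18.    2.7  17.8]
  lug side -1 44 [-14.3   1.8  25.6] [-19.2 -13.3  -7.6]
  lug side 1 64 [-14.2   2.7  17.4] [ 6.2 13.6 18.4]
 bar 381 [-14.2   4.3  12.7] [-0.02686939  5.08802709]
 hinge [191.1 222.3 242.4] [-22.6   6.4  25.1]
 bar slope [5.71942735e-04 1.37926169e+02]
side pin pts 191
  Y 28 7 X [-2.5  2.4  6.9] Z [138.8 141.1 142.7]
  Y 52 12 X [-11.3   0.1  11.3] Z [153.7 156.  157.9]
  Y 60 23 X [-11.8   2.3  11.7] Z [152.9 155.7 158.1]
  Y 68 63 X [-12.3  -0.2  13.8] Z [130.8 150.6 158. ]
  Y 76 86 X [-10.9   1.8  13.5] Z [126.9 139.  151.6]
[1.4 0.7 0.1] 40.20012061886386
```

View pics/t6.png

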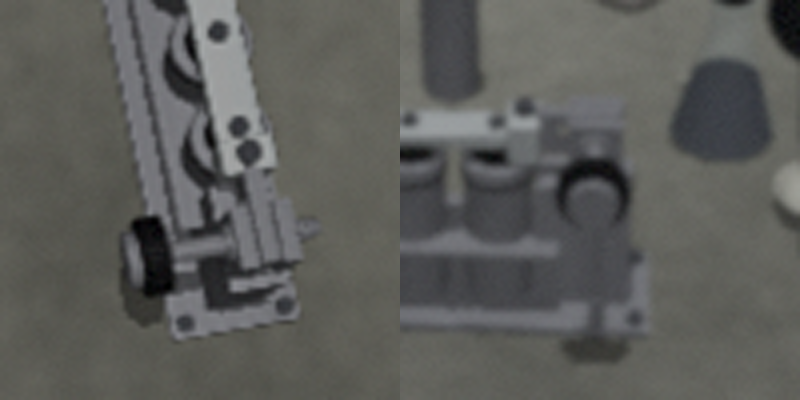

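```bash
python3 - <<'E'
from m import *
for n in("top","side"):
    t,P=cl(n);c,s=np.cos(np.radians(9.6)),np.sin(np.radians(9.6));q=P[:,:2]-[525,-147];X=q@[c,s];Y=q@[-s,c];Z=P[:,2]
    lug=(abs(X)<14)&(abs(Y)<25)&(Z>147)&(Z<156);h=(abs(X)<10)&(Y>40)&(Y<100)&(Z>153)
    b=(abs(X)<12)&(Y>60)&(Y<100)&(Z>125)&(Z<148);nose=(abs(X)<12)&(Y<-19)&(Y>-45)&(Z>120)&(Z<145)
    print(n,"lug",pc(Y[lug]),"handle",pc(Y[h]),"button",pc(Y[b]),"nose",nose.sum(),pc(Y[nose]),pc(X[nose]),pc(Z[nose]))
E
```

```text
top lug [-15.1   0.9  17. ] handle [53.3 61.5 68.8] button [69.5 75.6 76.3] nose 27 [-31.6 -25.2 -19.4] [-6.5 -2.4  3. ] [136.4 140.3 144.1]
side lug [-18.7   0.9  16.4] handle [52.  60.9 69.7] button [66.5 73.3 75.9] nose 0 None None None
```

```bash
python3 -c "
from h import *
print(env.close_job(), env.sense()['time_s'])"
```

```text
the job is handed in; nothing more can be done
the job is handed in; nothing more can be done
```

I closed the hold-down bar against its stop, took the grey and black pin from its slot and pushed it through both lugs and the bar's eye. Then I let go and handed the job in, about 23 s into the 61 s. The hand-in gives no verdict, so this rests on my own checks.

**What the last checks showed:**
- **Bar:** it lies level, with a measured slope within about 0.01 rad (the two cameras gave -0.008 and +0.001). That is close to the 0.012 rad limit; the bar also met a hard stop at about 16 N.
- **Pin position:** in the top camera the handle reads about 53 to 69 mm from the clevis centre, against about 53.4 to 69.4 mm expected. The nose stands out past the far lug, and the pin's axis is about 134.5 mm high.
- **Button:** its end reads about 76 mm out, as it should when sprung out and locked.
- **Forces:** the highest wrist reading was about 18 N on the bar and 13 N when the collar met the lug. I only saw the force at the end of each move.
- **Robot:** it was clear of everything, with the wrist force near zero.

**What disagreed or went unchecked:**
- The two cameras differed by about 3 mm along the carrier, so I aimed using the top camera alone.
- The arm hid the hole from both cameras during insertion, so I pushed the pin in by small steps, watching the force.
- The finger opening read 15.4 mm in the grip, where 18 mm was expected with the button in. I could not explain the difference, but the pin went through with only about 7 N of resistance.
- I took no separate picture of the flasks and other bystanders at the end; no contact with them was felt.

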